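# Lay out the bench kit on its pads and cradle

## Task

Lay out the kit for the next session: stand the black screw pot in the middle of the large round cork pad, the white dropper bottle in the middle of the small round pad, and set the little coverslip box in the middle of the square pad, squared up with it. Pull the steel post up out of its spring clip and lay it in the two V-rests of the white cradle, centred along it. Leave everything standing or lying still and let go of it.

Things in the scene. Friction and masses are not known exactly. Their poses are not given: they have to be found in the camera images.
- pot: black plastic screw pot, closed, standing upright: round, 38 mm diameter up to 36 mm height, then a 41 mm cap, 51 mm tall in all. Origin: centre of its underside, z up.
- bottle: white dropper bottle, standing upright: round body 30 mm diameter up to 58 mm height, narrower 17 mm cap above, 75 mm tall in all. Origin: centre of its underside, z up.
- coverslips: small flat whitish square box, closed, 36 x 36 mm and 17 mm tall (solid for gripping from 0 to 14 mm height, 34 mm across). Origin: centre of its underside, z up, x and y square to its sides.
- post: bright plain steel rod, 14 mm diameter, 120 mm long, about 0.1 kg, lying level in the spring clip at the start. Origin: its middle, on its axis; its x axis runs along the rod.
- pad_large: the large round cork pad, 68 mm diameter, 6 mm thick, fixed, with a thin dark 41 mm circle drawn round its centre. Origin: centre of its underside; its top is 6 mm above.
- pad_small: the small round cork pad, 50 mm diameter, 6 mm thick, fixed, with a thin dark 30 mm circle drawn round its centre. Origin: centre of its underside; its top is 6 mm above.
- pad_square: the square cork pad, 60 x 60 mm, 6 mm thick, fixed, with a thin dark 36 mm square drawn round its centre. Origin: centre of its underside, x and y square to its sides; its top is 6 mm above.
- clip: spring clip, fixed: dark base 110 x 40 x 6 mm, two clips 38 mm either side of its middle (14 mm long, 26 wide, 50 tall). Their sprung prongs close over the rod; pulled straight up they resist with about 15 N, then snap open. Between them the rod is free for 60 mm; there two low bars beside it reach 10 mm up. Origin: centre of underside; x along the rod, whose axis lies 32 mm up.
- cradle: white plastic cradle, fixed: base 110 x 52 x 6 mm, two upright V-rests 38 mm either side of its middle (14 mm long along the rod, 43 wide, 42 tall, sides at 45 degrees), open upward; 60 mm free between them. Origin: centre of underside; x runs along the rod to be laid in; a rod lying home has its axis 32 mm up.
Not all that is in view belongs to the job. Leave any green or turquoise look-alike of the coverslips alone.

How it is judged (in metres and radians):
At the end, for the whole second after the job is handed in: Pot, bottle and box upright on their own pads, centres within 12 mm, the box within 15 degrees of square to its pad; the post home in both V-rests of the cradle (axis 28 to 36 mm up, within 7 degrees of its length), its middle within 15 mm of the cradle's; all at rest (horizontal distance between pot and pad_large below 0.012 m and z of pot in the frame of pad_large between 0.003 and 0.01 m and angle between each of pot, bottle, coverslips's own z axis and vertical below 0.12 rad and horizontal distance between bottle and pad_small below 0.012 m and z of bottle in the frame of pad_small between 0.003 and 0.01 m and horizontal distance between coverslips and pad_square below 0.012 m and z of coverslips in the frame of pad_square between 0.003 and 0.01 m and (angle between the x axis of coverslips and the x axis of pad_square, either way round below 0.26 rad or angle between the y axis of coverslips and the x axis of pad_square, either way round below 0.26 rad) and horizontal distance between post and cradle below 0.015 m and z of post in the frame of cradle between 0.028 and 0.036 m and angle between the x axis of post and the x axis of cradle, either way round below 0.12 rad and linear speed of each of pot, bottle, coverslips, post below 0.01 m/s); the robot touches nothing.
It also fails if it takes over 120 s, if anything falls off the work surface, if the arm or the gripper's body presses on something with over 40 N, if the wrist force passes 120 N, or if a joint passes its speed limit or range.

## Robot

A 7-joint arm with a two-finger parallel gripper is mounted at the origin on a cart in front of the work surface, level with it; the furniture and walls round the work are solid. World frame = base frame: x ahead of the robot, y to its left, z up, the work surface at z = 0. Lengths are in mm, angles in rad, forces in N, time in s.
With the tool pointing down it reaches from about 350 to 900 mm from the base axis. Payload 7.2 kg.
Tool frame: the origin (TCP) lies on the mounting face of the last link; the fingertips stand 173 mm ahead of it and the grasp point (between the pads) lies manip.tcp_to_grasp ahead of it (manip.tcp_to_grasp is the distance from the TCP to the grasp point, in mm); z points along the fingers, y is the line along which they close (so a half turn about z gives the same grasp; the last joint's range is limited). The gripper opens to 85 mm and grips with 20 to 120 N. Pads are 22 mm wide; open, the fingers measure 114 mm over their backs; the gripper's body (76 mm by 85 mm) begins 54 mm behind the grasp point. The pads swing forward as they close: fully open they stand 13 mm farther back than shut.
Start: joints at [-1.189, 0.411, -0.013, 1.596, 0.006, 1.134, -0.082], TCP at [271.748, 562.828, 404.697] pointing down, gripper open.
Joint ranges: [-2.95, 2.95], [-0.29, 1.99], [-1.47, 1.44], [0.14, 2.54], [-1.03, 4.17], [0.13, 1.85], [-2.86, 2.86]. Speed limits (rad/s): [2.39, 2.39, 3.01, 3.01, 3.14, 3.14, 3.14].

## Interface

Orientations are given as a unit quaternion [w, x, y, z].
In Python, from bench import get_obs, cams, job, manip gives the robot as it stands.
- The arm moves only by the shell command python3 -m handwheel 'ROWS' [OPENING] [FORCE]. ROWS is text: rows parted by semicolons, each of 6 numbers parted by spaces: the shift along the world's x, y, z as a fraction of full scale, then the turn, a rotation vector about the world's x, y, z as a fraction of full scale. A call has 1 to 12 rows; each row is the pose to reach, as a shift and turn from the pose commanded when the call began; what a row does not reach only later rows make up. Full scale, the value 1, is 10 cm for a shift and 45 degrees for a turn. A row lasts 1/10 s, in which the tool goes at most 50 mm and 8.59 degrees, less where a joint would pass 70% of its speed; a pose out of reach is approached as far as the arm can. A call with a number of a shift or a turn outside -1 to 1 is refused whole. A call with a gripper value outside its range is refused whole. OPENING is the opening, from 0 (shut) to 1 (fully open), set as the call begins (- or left out, the last holds). The fingers move at their own pace and stop on an object; FORCE is the grip in N (left out, the last holds). Time passes only in rows, so rows that repeat a pose let the fingers close. It gives the time, the measured TCP pose, the force, the opening and the grip force at its end, in the units of the state.
- get_obs(): the state, without advancing time (a new reading comes with each control period).
- cams.grab_frame(name): name is "scene" or "top"; returns a dict with "color" (480x640x3 uint8, red, green, blue), "vertical_fov" (degrees; the focal length in pixels is half the picture's height over the tangent of half this angle, whatever the lens; pixels are square), "cx", "cy" (the principal point, pixels), "extrinsics" (4x4, takes a point from camera to world coordinates). Camera axes: x right, y up, looking along -z (the intrinsics and any distortion apply to the point x, -y, -z); pixel columns grow to the right and rows downward; lengths in mm; the calibration is good to about 2 mm. A picture is of the moment at which its call begins. There is no depth.
- job.finish_job(): hands the job in; it is judged then, once.
Trained networks look in a picture, given as the dict that the camera call returned (one of the last four; its "shot" number tells which), for a name from the list of things; names that differ only in an ending like _2 or _b are one class to them, and where a whole thing is asked for, a point or a joint stands for the part that bears it (a point fixed in the world has none). Each returns a list of dicts, best first, with "p" (0 to 1); they miss things now and then, are a little off and sometimes report something else, mostly with a low value. They report only what shows in the picture. A call takes as long as a camera call. They do not tell look-alikes from the thing itself.
- cams.silhouettes(picture, query): "pixels" (480x640 bool, what is visible of it) and "uv" ([column, row] in pixels, amid what is visible of it).
The state is a dict: "time": time; "qpos": joint angles; "joint_vel": joint speeds; "tau": joint torques, N m; "tcp_pos": TCP position; "ee_rot": TCP orientation; "wrist_force": force on the tool from outside, world axes, zero at the start; "wrist_torque": the same for the moment, N m; "gripper_width": finger opening in mm; "finger_force": force on a finger pad.
Only numpy, scipy, OpenCV 4.12 (cv2) and the standard library are available. Lean on these libraries where they do the work, as an engineer would, in place of code of your own. Each camera call takes 0.05 s, during which the arm holds its last target. There are 200 camera calls.

## Working session

There is one attempt and no reset: what is moved stays moved. The work goes in short steps, Python scripts to look and compute and a shell command to move; the robot and the scene stay as the last step left them, time stands still between calls to the robot, and variables do not carry over. Pictures are saved under pics/ and viewed, at most 14 in all, crops included, and the job is handed in when it is done.

```bash
ls; mkdir -p pics; python3 - <<'E'
from bench import get_obs, cams, job, manip
import cv2
o=get_obs(); print({k:o[k] for k in("time","tcp_pos","ee_rot","gripper_width","wrist_force")}, manip.tcp_to_grasp)
for n in("scene","top"):
    f=cams.grab_frame(n); cv2.imwrite(f"pics/{n}0.png",f["color"][:,:,::-1]); print(n,f["vertical_fov"],f["cx"],f["cy"],f["extrinsics"],[k for k in f])
    for q in "pot bottle coverslips post pad_large pad_small pad_square clip cradle".split():
        print(q,[(round(d["p"],2),[round(float(x)) for x in d["uv"]],int(d["pixels"].sum())) for d in cams.silhouettes(f,q)][:4])
E
```

```text
pics
{'time': 0.0, 'tcp_pos': array([271.66369374, 562.62513869, 403.84751944]), 'ee_rot': array([-1.30952407e-04,  2.23016349e-01,  9.74814377e-01, -7.88648227e-04]), 'gripper_width': 85.33751139509762, 'wrist_force': array([ 0.03743066, -0.55150282,  0.70737871])} 154.70000000000002
scene 54.840121588974775 315.00508448163896 240.86814462633154 [[ 6.10086699e-01  4.19952517e-01 -6.71888460e-01 -2.05129518e+02]
 [-7.92151682e-01  3.05059580e-01 -5.28615518e-01 -5.69578752e+02]
 [-1.70274056e-02  8.54738870e-01  5.18778885e-01  5.80127181e+02]
 [ 0.00000000e+00  0.00000000e+00  0.00000000e+00  1.00000000e+00]] ['color', 'vertical_fov', 'cx', 'cy', 'extrinsics', 'shot']
pot [(0.8, [236, 230], 401)]
bottle [(0.77, [359, 284], 488)]
coverslips [(0.68, [422, 346], 433), (0.67, [395, 263], 241), (0.62, [406, 286], 324)]
post [(0.58, [448, 292], 263)]
pad_large [(0.72, [318, 272], 507)]
pad_small [(0.55, [285, 226], 175)]
pad_square [(0.59, [273, 256], 430)]
clip [(0.64, [444, 303], 746), (0.23, [394, 264], 289)]
cradle [(0.97, [218, 211], 604), (0.72, [236, 227], 403)]
top 44.54762175601191 323.5098902140785 241.5406626483011 [[ 2.15967853e-02  9.76276140e-01 -2.15449479e-01  1.56676477e+02]
 [-9.99758536e-01  2.19633570e-02 -6.92826537e-04  8.32349508e-01]
 [ 4.05560381e-03  2.15412419e-01  9.76514742e-01  1.40509119e+03]
 [ 0.00000000e+00  0.00000000e+00  0.00000000e+00  1.00000000e+00]] ['color', 'vertical_fov', 'cx', 'cy', 'extrinsics', 'shot']
pot [(0.72, [249, 248], 266)]
bottle []
coverslips [(0.78, [404, 202], 215), (0.69, [424, 229], 226), (0.58, [471, 282], 258), (0.22, [251, 248], 254)]
post [(0.72, [462, 228], 265)]
pad_large [(0.62, [352, 251], 554)]
pad_small [(0.6, [277, 202], 303), (0.28, [404, 203], 245)]
pad_square [(0.94, [296, 251], 608)]
clip [(0.96, [454, 231], 469)]
cradle [(0.59, [195, 228], 857)]
```

View pics/scene0.png

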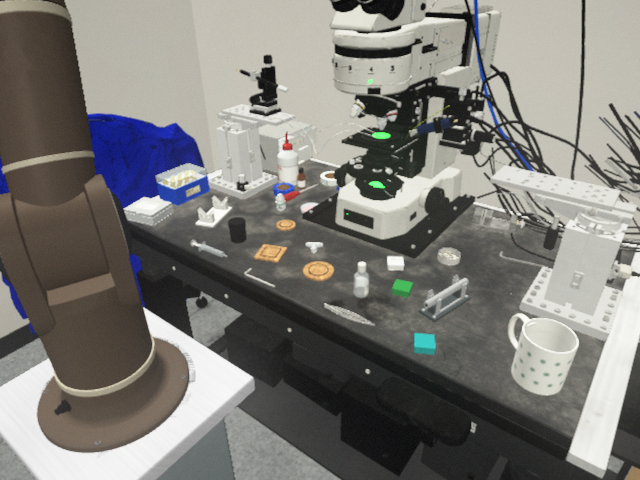

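View pics/top0.png

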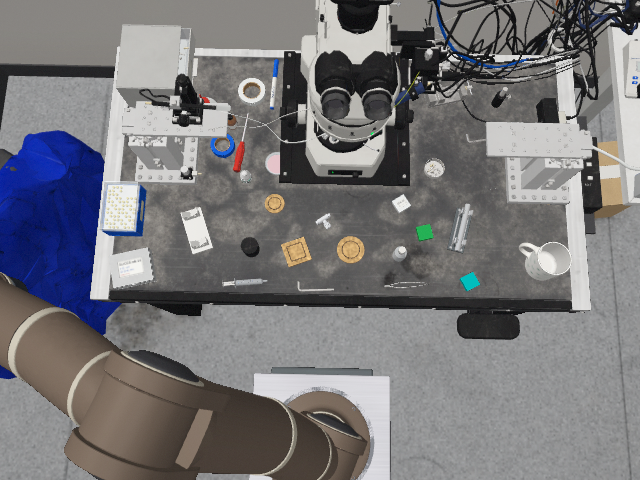

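Scene view: the white coverslip box is at (395,263); the green (402,287) and turquoise (424,343) look-alikes are to be left alone. The bottle is at (361,280), the post in its clip at (444,297), the cradle at (213,213), the pot at (237,230), and the pads at (318,270), (286,225) and (270,253). In the top view the coverslips are at (401,203), the bottle at (400,253), the clip at (460,228) and the cradle at (196,229).

```bash
cat > h.py <<'E'
import numpy as np, cv2
from scipy.optimize import minimize
from bench import get_obs, cams, job, manip
def box(cx,cy,z0,lx,ly,z1): return np.array([[cx+a*lx/2,cy+b*ly/2,z] for a in(-1,1) for b in(-1,1) for z in(z0,z1)])
def cyl(d,z0,z1): 
    t=np.linspace(0,2*np.pi,32,False); return np.array([[d/2*np.cos(a),d/2*np.sin(a),z] for a in t for z in(z0,z1)])
def vrest(s): # V-rest halves
    p=[(-21.5,42),(-21.5,6),(0,6),(0,22),(-19,42)]
    out=[]
    for m in(1,-1):
        out.append(np.array([[s+e,m*y,z] for e in(-7,7) for y,z in [(-21.5,42),(-21.5,6),(0,6),(0,22.1),(-19.9,42)]]))
    return out
M=dict(pot=[cyl(38,0,36),cyl(41,36,51)],bottle=[cyl(30,0,58),cyl(17,58,75)],coverslips=[box(0,0,0,36,36,17)],
 pad_large=[cyl(68,0,6)],pad_small=[cyl(50,0,6)],pad_square=[box(0,0,0,60,60,6)],
 clip=[box(0,0,0,110,40,6)]+[box(s,0,6,14,26,50) for s in(-38,38)],
 post=[np.array([[s*60,7*np.cos(a),7*np.sin(a)] for s in(-1,1) for a in np.linspace(0,6.28,16)])],
 cradle=[box(0,0,0,110,52,6)]+vrest(-38)+vrest(38))
def cam(f): return (240/np.tan(np.radians(f["vertical_fov"]/2)),f["cx"],f["cy"],np.linalg.inv(np.array(f["extrinsics"])))
def proj(c,P):
    q=P@c[3][:3,:3].T+c[3][:3,3]; return np.c_[c[1]+c[0]*q[:,0]/-q[:,2], c[2]-c[0]*q[:,1]/-q[:,2]]
def ray(c,uv,z):
    E=np.linalg.inv(c[3]); d=E[:3,:3]@np.array([(uv[0]-c[1])/c[0],-(uv[1]-c[2])/c[0],-1]); o=E[:3,3]; return o+d*(z-o[2])/d[2]
def place(parts,p):
    c,s=np.cos(p[2]),np.sin(p[2]); R=np.array([[c,-s,0],[s,c,0],[0,0,1]]); return [q@R.T+[p[0],p[1],p[3]] for q in parts]
S=4
def render(c,parts,uv,r=48):
    im=np.zeros((2*r*S,2*r*S),np.uint8)
    for q in parts:
        h=cv2.convexHull(((proj(c,q)-np.round(uv)+r+.5)*S*16).astype(np.int32)); cv2.fillConvexPoly(im,h,255,shift=4)
    return cv2.resize(im,(2*r,2*r),interpolation=cv2.INTER_AREA)/255.
def crop(m,uv,r=48):
    m=np.pad(m.astype(float),r); u,v=np.round(uv).astype(int); return m[v:v+2*r,u:u+2*r]
def fit(name,views,x0,free=(0,1,2,3)):
    """views: list of (cam, mask, uv); x0=[x,y,yaw,z]"""
    g=lambda a:cv2.GaussianBlur(a,(0,0),1.2)
    T=[g(crop(m,uv)) for _,m,uv in views]; x0=np.array(x0,float); sc=np.array([10,10,.3,8.])
    def full(v): x=x0.copy(); x[list(free)]+=v*sc[list(free)]; return x
    def cost(v): return sum(((g(render(c,place(M[name],full(v)),uv))-t)**2).sum()/t.sum() for (c,_,uv),t in zip(views,T))
    n=len(free); sim=np.vstack([np.zeros(n),np.eye(n)])
    r=minimize(cost,np.zeros(n),method="Nelder-Mead",options=dict(initial_simplex=sim,maxiter=250,xatol=.01,fatol=1e-4))
    return full(r.x),r.fun/len(views)
def find(f,q,uv,tol=14):
    for d in cams.silhouettes(f,q):
        if np.hypot(*(np.array(d["uv"])-uv))<tol: return d
E
cat > m1.py <<'E'
from h import *
G=dict(pot=((237,230),(250,247)),bottle=((361,280),(400,253)),coverslips=((395,263),(402,203)),post=((446,292),(462,228)),pad_large=((318,270),(350,250)),
 pad_small=((286,225),(275,203)),pad_square=((271,253),(296,251)),clip=((444,300),(460,228)),cradle=((214,213),(196,229)))
fs=[cams.grab_frame(n) for n in("scene","top")]; C=[cam(f) for f in fs]
for q,g in G.items():
    V=[]
    for f,c,uv in zip(fs,C,g):
        d=find(f,q,uv)
        if d: V.append((c,d["pixels"],np.array(d["uv"])))
        else: print(q,"missing")
    z=32 if q=="post" else 0
    x=ray(C[1],g[1],z+8)
    best=None
    for yaw in ([0] if q in("pot","bottle","pad_large","pad_small") else [-.6,-.2,.3] if q in("coverslips","pad_square") else [-.5,0,.5,1,1.5,2]):
        fr=[0,1]+([2] if yaw or q in("coverslips","pad_square","post","clip","cradle") else [])+([3] if len(V)>1 else [])
        r=fit(q,V,[x[0],x[1],yaw,z],tuple(fr))
        if best is None or r[1]<best[1]: best=r
    solo=[fit(q,[v],[best[0][0],best[0][1],best[0][2],z],(0,1))[0][:2].round(1) for v in V]
    print(q,best[0].round(2),"cost",round(best[1],3),"single views",solo)
E
python3 m1.py
```

```text
pot [444.15 178.02   0.     1.75] cost 0.005 single views [array([446.1, 180.7]), array([444.9, 178.2])]
bottle [ 434.99 -179.93    0.      2.82] cost 0.04 single views [array([ 439.4, -177.6]), array([ 435. , -179.9])]
coverslips [ 5.6523e+02 -1.8699e+02  5.3000e-01  2.1900e+00] cost 0.029 single views [array([ 568.6, -185.7]), array([ 565.3, -187.1])]
post [ 5.026e+02 -3.310e+02 -2.400e-01  3.500e+01] cost 0.127 single views [array([ 501.6, -328.4]), array([ 503.2, -331.7])]
pad_large [447.08 -63.49   0.     2.03] cost 0.015 single views [array([449.5, -61.6]), array([447.3, -63.9])]
pad_small [560.46 126.76   0.     2.59] cost 0.007 single views [array([564.2, 129.3]), array([561.1, 127. ])]
pad_square [4.3882e+02 6.7780e+01 3.7000e-01 2.9900e+00] cost 0.01 single views [array([442.5,  70.8]), array([439.2,  68.1])]
clip [ 5.0266e+02 -3.3154e+02 -2.4000e-01 -5.1000e-01] cost 0.306 single views [array([ 502.8, -331.4]), array([ 503. , -332.3])]
cradle [4.8811e+02 3.1457e+02 3.5000e-01 2.0500e+00] cost 0.016 single views [array([491.6, 317.5]), array([487.8, 315.1])]
```

```bash
python3 - <<'E'
from h import *
f=cams.grab_frame("scene"); c=f["color"][240:370,360:480,::-1]; cv2.imwrite("pics/crop1.png",cv2.resize(c,None,fx=4,fy=4,interpolation=cv2.INTER_CUBIC))
E
python3 -m handwheel '0.435 -0.958 0 0 0 -0.25;0.435 -0.958 0 0 0 -0.25;0.435 -0.958 0 0 0 -0.25;0.435 -0.958 0 0 0 -0.25'
```

```text
time: 2.45
tcp_pos: [316.3, 465.7, 405.3]
ee_rot: [0.0, 0.319, 0.948, 0.0]
wrist_force: [-0.9, 0.5, -0.6]
gripper_width: 85.3
finger_force: 0.0
```

View pics/crop1.png

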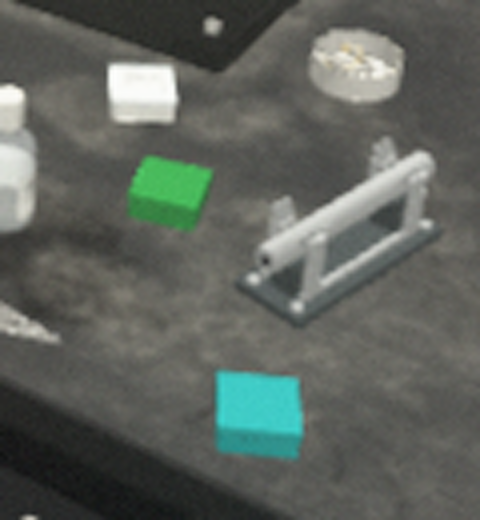

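The crop confirms it. The whitish box at crop (142,93), scene (395,263), is the coverslip box, and green and turquoise are the decoys. The rod sits in the two clips. Next I move above the pot.

```bash
R='0.435 -0.958 0 0 0 -0.25'
python3 -m handwheel '0.435 -0.958 0 0 0 -0.25;0.435 -0.958 0 0 0 -0.25;0.435 -0.958 0 0 0 -0.25;0.435 -0.958 0 0 0 -0.25' >/dev/null
python3 -m handwheel '0.435 -0.958 0 0 0 -0.25;0.435 -0.958 0 0 0 -0.25;0.435 -0.958 0 0 0 -0.25;0.435 -0.958 0 0 0 -0.25' >/dev/null
python3 -m handwheel '0.435 -0.958 0 0 0 -0.25;0.435 -0.958 0 0 0 -0.25;0.435 -0.958 0 0 0 -0.25;0.435 -0.958 0 0 0 -0.25' >/dev/null
python3 -m handwheel '0 0 -0.95 0 0 0;0 0 -0.95 0 0 0;0 0 -0.95 0 0 0;0 0 -0.95 0 0 0;0 0 -0.95 0 0 0'
python3 - <<'E'
from h import *
o=get_obs();print(o["qpos"].round(2) if hasattr(o["qpos"],"round") else o["qpos"])
for n in("scene","top"):
    f=cams.grab_frame(n)["color"]; c=f[100:340,110:430] if n=="scene" else f[130:370,150:470]
    cv2.imwrite(f"pics/p1_{n}.png",cv2.resize(c[:,:,::-1],None,fx=2,fy=2))
E
```

```text
time: 4.15
tcp_pos: [446.3, 181.2, 311.6]
ee_rot: [0.0, 0.578, 0.816, 0.001]
wrist_force: [0.9, -1.3, 0.4]
gripper_width: 85.2
finger_force: 0.0
[-0.73  0.28  0.3   2.06 -0.11  0.82 -0.03]
```

View pics/p1_scene.png

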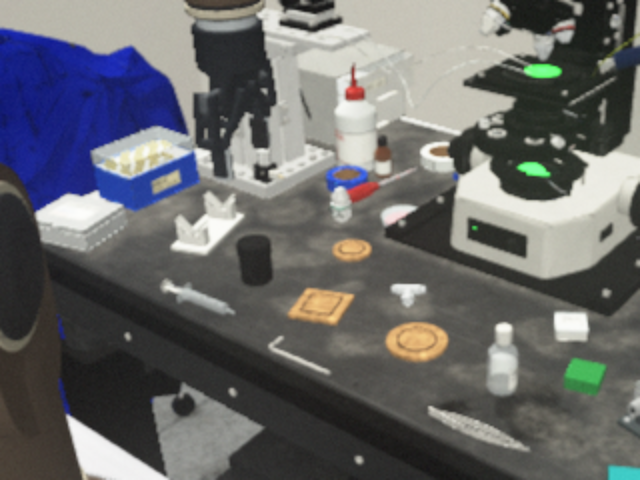

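The gripper is above the pot (crop (255,260)), clear of its neighbours. The bottle in the 75 mm form is at crop (503,360); a smaller bottle at crop (343,205) isn't the one meant.

```bash
python3 -m handwheel '0 0 -0.5 0 0 0;0 0 -0.9 0 0 0;0 0 -0.95 0 0 0;0 0 -0.95 0 0 0' >/dev/null
python3 -m handwheel '0 0 -0.17 0 0 0;0 0 -0.17 0 0 0;0 0 -0.17 0 0 0;0 0 -0.17 0 0 0'
python3 -m handwheel '0 0 0 0 0 0;0 0 0 0 0 0;0 0 0 0 0 0;0 0 0 0 0 0;0 0 0 0 0 0;0 0 0 0 0 0;0 0 0 0 0 0;0 0 0 0 0 0;0 0 0 0 0 0;0 0 0 0 0 0' 0 50
python3 -m handwheel '0 0 0.3 0 0 0;0 0 0.7 0 0 0;0 0 0.7 0 0 0;0 0 0.7 0 0 0;0 0 0.7 0 0 0'
```

```text
time: 5.05
tcp_pos: [446.4, 179.9, 199.3]
ee_rot: [0.0, 0.579, 0.815, 0.001]
wrist_force: [-0.3, 0.1, 0.3]
gripper_width: 85.8
finger_force: 0.0
time: 6.05
tcp_pos: [445.8, 179.6, 198.2]
ee_rot: [-0.0, 0.579, 0.815, 0.0]
wrist_force: [-2.2, -0.4, 6.8]
gripper_width: 39.3
finger_force: 49.3
time: 6.55
tcp_pos: [445.3, 179.5, 266.9]
ee_rot: [-0.0, 0.579, 0.815, -0.001]
wrist_force: [0.4, -0.5, -0.8]
gripper_width: 39.6
finger_force: 50.4
```

```bash
python3 -m handwheel '0.01 -0.4 0 0 0 -0.15;0.01 -0.8 0 0 0 -0.25;0.01 -0.8 0 0 0 -0.25;0.01 -0.8 0 0 0 -0.25' >/dev/null
python3 -m handwheel '0.01 -0.4 0 0 0 -0.15;0.01 -0.8 0 0 0 -0.25;0.01 -0.8 0 0 0 -0.25;0.01 -0.8 0 0 0 -0.25' >/dev/null
python3 -m handwheel '0.01 -0.4 0 0 0 0;0.01 -0.82 0 0 0 0;0.01 -0.82 0 0 0 0;0.01 -0.82 0 0 0 0;0.01 -0.82 0 0 0 0' 
python3 -m handwheel '0 0 -0.3 0 0 0;0 0 -0.5 0 0 0;0 0 -0.58 0 0 0;0 0 -0.6 0 0 0;0 0 -0.62 0 0 0;0 0 -0.62 0 0 0;0 0 -0.62 0 0 0'
python3 - <<'E'
from h import *
for n in("scene","top"):
    f=cams.grab_frame(n)["color"]; c=f[200:320,240:400] if n=="scene" else f[190:310,270:430]
    cv2.imwrite(f"pics/p2_{n}.png",cv2.resize(c[:,:,::-1],None,fx=3,fy=3))
E
```

```text
time: 7.85
tcp_pos: [449.0, -60.4, 267.4]
ee_rot: [-0.0, 0.726, 0.688, 0.0]
wrist_force: [-0.3, 1.0, -0.7]
gripper_width: 39.7
finger_force: 50.4
time: 8.55
tcp_pos: [449.1, -62.3, 206.3]
ee_rot: [0.0, 0.727, 0.687, 0.0]
wrist_force: [0.1, -0.1, -1.3]
gripper_width: 39.5
finger_force: 50.4
```

View pics/p2_scene.png

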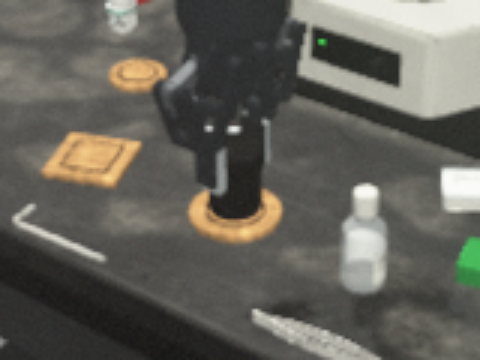

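The pot stands centred over the circle on the large pad (crop (235,205)). I release it and go to the bottle.

```bash
python3 -m handwheel '0 0 -0.012 0 0 0;0 0 -0.012 0 0 0;0 0 -0.012 0 0 0;0 0 -0.012 0 0 0;0 0 -0.012 0 0 0;0 0 -0.012 0 0 0;0 0 -0.012 0 0 0;0 0 -0.012 0 0 0' 1
python3 -m handwheel '0 0 0.3 0 0 0;0 0 0.7 0 0 0;0 0 1 0 0 0;0 0 1 0 0 0;0 0 1 0 0 0' >/dev/null
python3 -m handwheel '-0.06 -0.4 0 0 0 0;-0.06 -0.6 0 0 0 0;-0.06 -0.6 0 0 0 0;-0.06 -0.6 0 0 0 0' >/dev/null
python3 -m handwheel '-0.06 -0.3 0 0 0 0;-0.06 -0.565 0 0 0 0;-0.06 -0.565 0 0 0 0;-0.06 -0.565 0 0 0 0;-0.06 -0.565 0 0 0 0' 
python3 -m handwheel '0 0 -0.4 0 0 0;0 0 -0.8 0 0 0;0 0 -0.95 0 0 0;0 0 -0.95 0 0 0;0 0 -0.95 0 0 0' >/dev/null
python3 -m handwheel '0 0 -0.19 0 0 0;0 0 -0.19 0 0 0;0 0 -0.19 0 0 0;0 0 -0.19 0 0 0'
python3 -m handwheel '0 0 0 0 0 0;0 0 0 0 0 0;0 0 0 0 0 0;0 0 0 0 0 0;0 0 0 0 0 0;0 0 0 0 0 0;0 0 0 0 0 0;0 0 0 0 0 0;0 0 0 0 0 0;0 0 0 0 0 0' 0 40
python3 -m handwheel '0 0 0.3 0 0 0;0 0 0.7 0 0 0;0 0 1 0 0 0;0 0 1 0 0 0;0 0 1 0 0 0'
```

```text
time: 9.45
tcp_pos: [448.8, -62.3, 204.5]
ee_rot: [0.0, 0.727, 0.687, 0.0]
wrist_force: [-0.5, -0.3, 0.6]
gripper_width: 85.3
finger_force: 0.0
time: 10.85
tcp_pos: [436.9, -177.4, 304.0]
ee_rot: [-0.001, 0.726, 0.687, -0.0]
wrist_force: [-0.9, -0.3, -0.1]
gripper_width: 85.4
finger_force: 0.0
time: 11.75
tcp_pos: [437.2, -178.9, 191.6]
ee_rot: [0.001, 0.727, 0.687, 0.001]
wrist_force: [0.8, 0.2, -0.1]
gripper_width: 85.2
finger_force: 0.0
time: 12.75
tcp_pos: [436.8, -178.9, 190.8]
ee_rot: [0.0, 0.727, 0.687, 0.0]
wrist_force: [-0.3, 1.0, 5.7]
gripper_width: 29.5
finger_force: 39.1
time: 13.25
tcp_pos: [436.8, -178.7, 290.8]
ee_rot: [0.0, 0.727, 0.687, 0.001]
wrist_force: [-0.6, -0.0, -1.3]
gripper_width: 29.2
finger_force: 39.6
```

```bash
python3 -m handwheel '0 0.4 0 0 0 -0.19;0 0.8 0 0 0 -0.38;0 1 0 0 0 -0.57;0 1 0 0 0 -0.64;0 1 0 0 0 -0.64' >/dev/null
python3 -m handwheel '0.1 0.4 0 0 0 -0.19;0.2 0.8 0 0 0 -0.38;0.2 1 0 0 0 -0.57;0.2 1 0 0 0 -0.64;0.2 1 0 0 0 -0.64' >/dev/null
python3 -m handwheel '0.1 0.4 0 0 0 -0.19;0.2 0.8 0 0 0 -0.38;0.2 1 0 0 0 -0.57;0.2 1 0 0 0 -0.64;0.2 1 0 0 0 -0.64' >/dev/null
python3 -m handwheel '0.3 0.067 0 0 0 0;0.7 0.067 0 0 0 0;0.86 0.067 0 0 0 0;0.86 0.067 0 0 0 0;0.86 0.067 0 0 0 0;0.86 0.067 0 0 0 0'
python3 -m handwheel '0 0 -0.4 0 0 0;0 0 -0.7 0 0 0;0 0 -0.85 0 0 0;0 0 -0.9 0 0 0;0 0 -0.925 0 0 0;0 0 -0.925 0 0 0;0 0 -0.925 0 0 0'
python3 - <<'E'
from h import *
print(get_obs()["qpos"])
for n in("scene","top"):
    f=cams.grab_frame(n)["color"]; c=f[160:280,210:370] if n=="scene" else f[140:260,200:360]
    cv2.imwrite(f"pics/p3_{n}.png",cv2.resize(c[:,:,::-1],None,fx=3,fy=3))
E
```

```text
time: 15.35
tcp_pos: [561.8, 126.9, 290.2]
ee_rot: [-0.0, 1.0, 0.003, -0.001]
wrist_force: [-0.6, -0.9, -0.9]
gripper_width: 29.2
finger_force: 39.5
time: 16.05
tcp_pos: [563.2, 127.9, 199.1]
ee_rot: [-0.0, 1.0, 0.003, 0.001]
wrist_force: [-0.6, -0.3, -0.4]
gripper_width: 29.5
finger_force: 39.5
[-0.78839596  0.68132536  0.67305189  1.91996995 -0.61177183  0.75320011
 -1.32662179]
```

View pics/p3_scene.png

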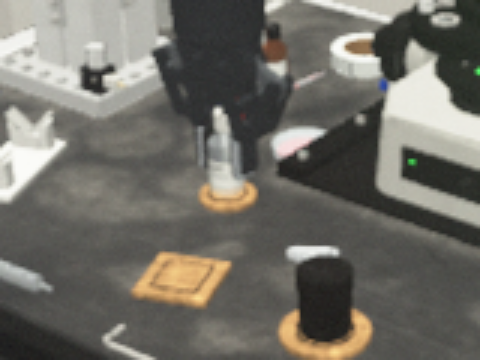

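The bottle is over the small pad's centre (crop (228,190)). I release it and go to the coverslips.

```bash
python3 -m handwheel '0 0 -0.018 0 0 0;0 0 -0.018 0 0 0;0 0 -0.018 0 0 0' >/dev/null
python3 -m handwheel '0 0 0 0 0 0;0 0 0 0 0 0;0 0 0 0 0 0;0 0 0 0 0 0;0 0 0 0 0 0;0 0 0 0 0 0;0 0 0 0 0 0;0 0 0 0 0 0' 0.7
python3 -m handwheel '0 0 0.3 0 0 0;0 0 0.7 0 0 0;0 0 1 0 0 0;0 0 1 0 0 0;0 0 1 0 0 0' >/dev/null
python3 -m handwheel '-0.4 -0.3 0 0 0 0;-0.8 -0.6 0 0 0 0;-1 -0.8 0 0 0 0;-1 -0.8 0 0 0 0;-1 -0.8 0 0 0 0' >/dev/null
python3 -m handwheel '0 -0.4 0 0 0 0.16;0 -0.8 0 0 0 0.33;0 -0.8 0 0 0 0.33;0 -0.8 0 0 0 0.33' >/dev/null
python3 -m handwheel '0 -0.4 0 0 0 0.16;0 -0.8 0 0 0 0.337;0 -0.8 0 0 0 0.337;0 -0.8 0 0 0 0.337' >/dev/null
python3 -m handwheel '0.4 -0.3 0 0 0 0;0.8 -0.6 0 0 0 0;1 -0.742 0 0 0 0;1 -0.742 0 0 0 0;1 -0.742 0 0 0 0' >/dev/null
python3 -m handwheel '0.043 0 -0.4 0 0 0;0.043 0 -0.7 0 0 0;0.043 0 -0.9 0 0 0;0.043 0 -0.9 0 0 0;0.043 0 -0.9 0 0 0'
python3 - <<'E'
from h import *
print(get_obs()["qpos"])
f=[cams.grab_frame(n) for n in("scene","top")]
c=[f[0]["color"][210:330,320:480],f[1]["color"][150:270,330:490]]
cv2.imwrite("pics/p4.png",np.vstack([cv2.resize(x[:,:,::-1],None,fx=2.5,fy=2.5) for x in c]))
E
```

```text
time: 17.25
tcp_pos: [562.7, 127.8, 196.2]
ee_rot: [0.0, 1.0, 0.003, -0.0]
wrist_force: [0.4, -0.6, -0.0]
gripper_width: 59.9
finger_force: 0.0
time: 20.05
tcp_pos: [566.9, -185.0, 206.5]
ee_rot: [-0.0, 0.965, 0.262, -0.0]
wrist_force: [0.9, -0.5, 0.9]
gripper_width: 59.5
finger_force: 0.0
[-0.1888282   0.66976258  0.59637412  1.86485408 -0.52530898  0.76961902
 -0.34525826]
```

View pics/p4.png

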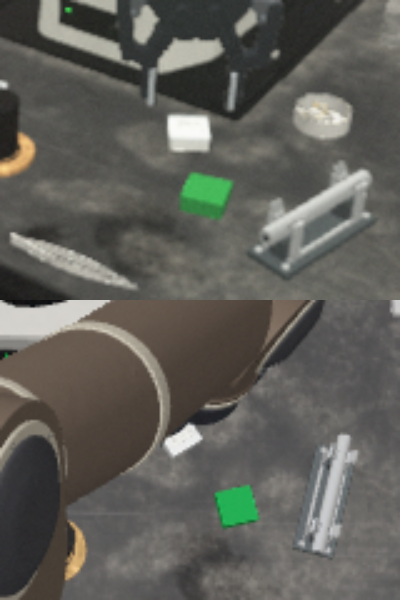

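Both views show the fingers straddling the white box (crop (188,130) in the scene view), with the green one outside. I lower and grip.

```bash
python3 -m handwheel '0 0 -0.15 0 0 0;0 0 -0.25 0 0 0;0 0 -0.31 0 0 0;0 0 -0.31 0 0 0;0 0 -0.31 0 0 0'
python3 -m handwheel '0 0 0 0 0 0;0 0 0 0 0 0;0 0 0 0 0 0;0 0 0 0 0 0;0 0 0 0 0 0;0 0 0 0 0 0;0 0 0 0 0 0;0 0 0 0 0 0' 0 30
python3 -m handwheel '0 0 0.2 0 0 0;0 0 0.5 0 0 0;0 0 0.8 0 0 0;0 0 0.8 0 0 0;0 0 0.8 0 0 0'
```

```text
time: 20.65
tcp_pos: [567.0, -186.6, 175.0]
ee_rot: [-0.0, 0.965, 0.262, -0.0]
wrist_force: [0.8, -0.1, -0.0]
gripper_width: 59.7
finger_force: 0.0
time: 21.45
tcp_pos: [567.2, -186.6, 175.7]
ee_rot: [0.0, 0.965, 0.262, 0.0]
wrist_force: [-0.6, 0.7, 5.7]
gripper_width: 33.1
finger_force: 30.2
time: 21.95
tcp_pos: [567.1, -186.1, 255.4]
ee_rot: [0.0, 0.965, 0.262, 0.001]
wrist_force: [-0.3, 0.8, -0.5]
gripper_width: 33.1
finger_force: 29.8
```

```bash
python3 -m handwheel '-0.4 0.2 0.2 0 0 0;-0.8 0.4 0.4 0 0 0;-1 0.6 0.4 0 0 0;-1 0.6 0.4 0 0 0;-1 0.6 0.4 0 0 0' >/dev/null
python3 -m handwheel '-0.13 0.4 0 0 0 -0.1;-0.26 0.8 0 0 0 -0.204;-0.261 1 0 0 0 -0.204;-0.261 1 0 0 0 -0.204;-0.261 1 0 0 0 -0.204' >/dev/null
python3 -m handwheel '0 0.4 0 0 0 0;0 0.8 0 0 0 0;0 0.96 0 0 0 0;0 0.96 0 0 0 0;0 0.96 0 0 0 0;0 0.96 0 0 0 0'
python3 -m handwheel '0 0 -0.4 0 0 0;0 0 -0.8 0 0 0;0 0 -1 0 0 0;0 0 -1 0 0 0;0 0 -1 0 0 0'
python3 - <<'E'
from h import *
print(get_obs()["qpos"])
f=[cams.grab_frame(n) for n in("scene","top")]
c=[f[0]["color"][190:310,190:350],f[1]["color"][180:300,220:380]]
cv2.imwrite("pics/p5.png",np.vstack([cv2.resize(x[:,:,::-1],None,fx=2.5,fy=2.5) for x in c]))
E
```

```text
time: 23.55
tcp_pos: [441.3, 67.8, 295.2]
ee_rot: [0.0, 0.983, 0.182, 0.0]
wrist_force: [-0.1, -0.5, -1.1]
gripper_width: 33.6
finger_force: 30.0
time: 24.05
tcp_pos: [441.3, 68.3, 195.6]
ee_rot: [0.0, 0.983, 0.182, -0.0]
wrist_force: [-0.4, -0.5, 0.1]
gripper_width: 33.1
finger_force: 30.0
[-0.74379714  0.50125175  0.60602104  2.2307237  -0.54424684  0.55540497
 -0.92648825]
```

View pics/p5.png

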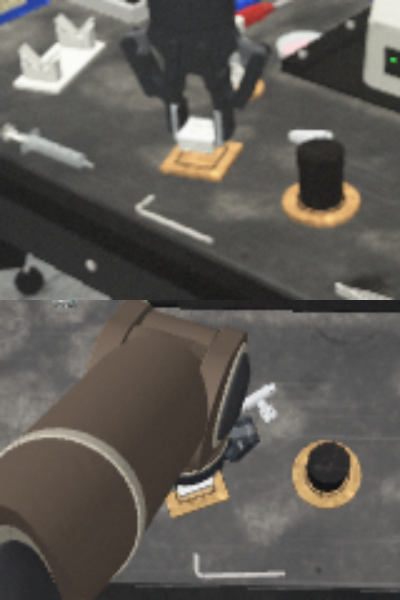

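The box hovers over the square pad (scene crop (200,130)), square to it. I set it down, release and lift.

```bash
python3 -m handwheel '0 0 -0.07 0 0 0;0 0 -0.12 0 0 0;0 0 -0.132 0 0 0;0 0 -0.132 0 0 0;0 0 -0.132 0 0 0'
python3 -m handwheel '0 0 0 0 0 0;0 0 0 0 0 0;0 0 0 0 0 0;0 0 0 0 0 0;0 0 0 0 0 0;0 0 0 0 0 0;0 0 0 0 0 0' 0.65
python3 -m handwheel '0 0 0.2 0 0 0;0 0 0.7 0 0 0;0 0 1 0 0 0;0 0 1 0 0 0;0 0 1 0 0 0'
```

```text
time: 24.65
tcp_pos: [441.0, 69.6, 182.1]
ee_rot: [0.0, 0.983, 0.184, 0.0]
wrist_force: [-0.2, 0.8, -0.4]
gripper_width: 33.4
finger_force: 30.0
time: 25.35
tcp_pos: [440.9, 69.6, 182.0]
ee_rot: [0.0, 0.983, 0.184, -0.0]
wrist_force: [-0.6, 0.2, 0.3]
gripper_width: 55.4
finger_force: 0.0
time: 25.85
tcp_pos: [440.9, 70.0, 282.4]
ee_rot: [-0.001, 0.983, 0.184, 0.001]
wrist_force: [-1.0, -0.4, -0.5]
gripper_width: 55.6
finger_force: 0.0
```

```bash
python3 -m handwheel '0.1 -0.5 0 0 0 -0.15;0.154 -1 0 0 0 -0.195;0.154 -1 0 0 0 -0.195;0.154 -1 0 0 0 -0.195' >/dev/null
python3 -m handwheel '0.1 -0.5 0 0 0 -0.15;0.154 -1 0 0 0 -0.195;0.154 -1 0 0 0 -0.195;0.154 -1 0 0 0 -0.195' >/dev/null
python3 -m handwheel '0.1 -0.5 0 0 0 -0.15;0.154 -1 0 0 0 -0.195;0.154 -1 0 0 0 -0.195;0.154 -1 0 0 0 -0.195' >/dev/null
python3 -m handwheel '0.1 -0.5 0 0 0 -0.15;0.154 -1 0 0 0 -0.195;0.154 -1 0 0 0 -0.195;0.154 -1 0 0 0 -0.195;0.154 -1 0 0 0 -0.195' 
python3 -m handwheel '0 -0.01 -0.3 0 0 0;0 -0.01 -0.5 0 0 0;0 -0.01 -0.5 0 0 0;0 -0.01 -0.5 0 0 0;0 -0.01 -0.5 0 0 0;0 -0.01 -0.5 0 0 0'
python3 - <<'E'
from h import *
print(get_obs()["qpos"])
f=[cams.grab_frame(n) for n in("scene","top")]
c=[f[0]["color"][220:340,370:530],f[1]["color"][170:290,370:530]]
cv2.imwrite("pics/p6.png",np.vstack([cv2.resize(x[:,:,::-1],None,fx=2.5,fy=2.5) for x in c]))
E
```

```text
time: 27.55
tcp_pos: [503.5, -327.2, 281.2]
ee_rot: [-0.001, 0.993, -0.119, -0.001]
wrist_force: [-0.3, 1.4, -0.2]
gripper_width: 55.1
finger_force: 0.0
time: 28.15
tcp_pos: [503.0, -331.2, 233.2]
ee_rot: [0.0, 0.993, -0.121, 0.001]
wrist_force: [-0.5, 0.8, 0.2]
gripper_width: 55.4
finger_force: 0.0
[-0.04349467  0.69902468  0.79227458  1.84580675 -0.642547    0.87147039
 -0.74867988]
```

View pics/p6.png

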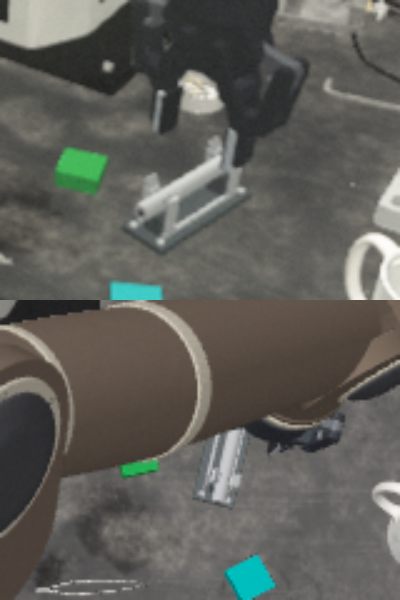

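```bash
python3 - <<'E'
from h import *
f=cams.grab_frame("scene"); c=cam(f)
yv=np.array([np.cos(np.radians(-103.8)),np.sin(np.radians(-103.8)),0]); T=np.array([503,-331.3,66.])
a=np.array([-yv[1],yv[0],0])
P=np.array([T+yv*28,T-yv*28,T-[0,0,34],T-[0,0,34]+a*60,T-[0,0,34]-a*60])
print(((proj(c,P)-[370,220])*2.5).round())
E
```

```text
[[229. 162.]
 [168. 128.]
 [192. 181.]
 [240. 151.]
 [141. 213.]]
```

The rod's predicted ends and the fingertips match the picture: rod end at crop (141,213), fingers at (163,128) and (235,160). I descend and grip the rod.

```bash
python3 -m handwheel '0 0 -0.2 0 0 0;0 0 -0.35 0 0 0;0 0 -0.435 0 0 0;0 0 -0.435 0 0 0;0 0 -0.435 0 0 0'
python3 -m handwheel '0 0 0 0 0 0;0 0 0 0 0 0;0 0 0 0 0 0;0 0 0 0 0 0;0 0 0 0 0 0;0 0 0 0 0 0;0 0 0 0 0 0;0 0 0 0 0 0;0 0 0 0 0 0;0 0 0 0 0 0' 0 100
```

```text
time: 28.8
tcp_pos: [502.5, -331.7, 188.6]
ee_rot: [0.0, 0.993, -0.121, -0.0]
wrist_force: [0.2, -0.1, -0.3]
gripper_width: 55.6
finger_force: 0.0
time: 29.8
tcp_pos: [502.7, -331.3, 189.1]
ee_rot: [-0.0, 0.993, -0.121, 0.0]
wrist_force: [-1.0, 1.5, 5.9]
gripper_width: 11.0
finger_force: 97.6
```

```bash
python3 -m handwheel '0 0 0.03 0 0 0;0 0 0.06 0 0 0;0 0 0.09 0 0 0;0 0 0.12 0 0 0;0 0 0.16 0 0 0;0 0 0.2 0 0 0;0 0 0.25 0 0 0;0 0 0.3 0 0 0'
python3 -m handwheel '0 0 0.3 0 0 0;0 0 0.6 0 0 0;0 0 0.9 0 0 0;0 0 0.9 0 0 0;0 0 0.9 0 0 0;0 0 0.9 0 0 0'
python3 - <<'E'
from h import *
f=[cams.grab_frame(n) for n in("scene","top")]
c=[f[0]["color"][200:320,370:530],f[1]["color"][170:290,370:530]]
cv2.imwrite("pics/p7.png",np.vstack([cv2.resize(x[:,:,::-1],None,fx=2.5,fy=2.5) for x in c]))
E
```

```text
time: 30.6
tcp_pos: [502.5, -331.4, 219.1]
ee_rot: [-0.0, 0.993, -0.121, 0.0]
wrist_force: [-0.7, 2.1, -0.1]
gripper_width: 10.4
finger_force: 104.5
time: 31.2
tcp_pos: [502.4, -331.0, 307.7]
ee_rot: [-0.0, 0.993, -0.121, -0.0]
wrist_force: [-0.8, -0.7, -1.4]
gripper_width: 10.4
finger_force: 100.2
```

View pics/p7.png

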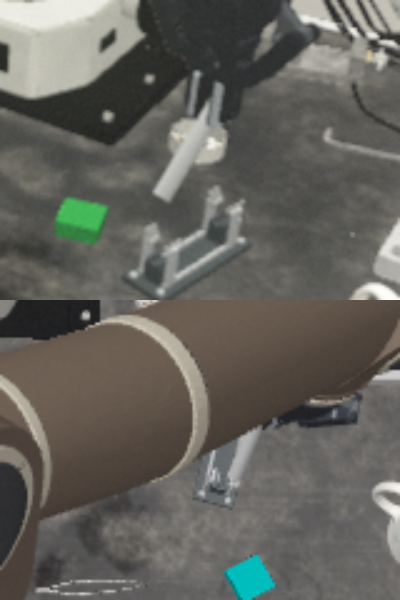

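The rod came out, but it has pivoted in the grip, so the near end dips (end at crop (160,195)). I measure the tilt from that end's pixel.

```bash
cat > tilt.py <<'E'
from h import *
from scipy.optimize import least_squares
from scipy.spatial.transform import Rotation as Ro
o=get_obs(); q=np.array(o["ee_rot"]); R=Ro.from_quat(q[[1,2,3,0]]).as_matrix()
g=np.array(o["tcp_pos"])+R[:,2]*154.7; yv=R[:,1]; ax=np.cross(yv,[0,0,1.]); ax*=np.sign(ax[0])or 1; ax/=np.linalg.norm(ax)
f=cams.grab_frame("scene"); c=cam(f)
print("grasp px",proj(c,g[None]).round(1), g.round(1))
import sys
for d in cams.silhouettes(f,"post")[:2]:
    v,u=np.nonzero(d["pixels"]); print(d["p"],d["uv"],len(u),"low",u[v.argmax()],v.max(),"left",u.min(),v[u.argmin()],"right",u.max(),v[u.argmax()],"top",u[v.argmin()],v.min())
    m=d["pixels"].copy()
    V=[(c,m,np.array(d["uv"]))]
    best=None
    gp=proj(c,g[None])[0]
    # fit the lower (near) end only: rod part from s=15 to s=L along the near direction
    for th0 in (0.2,.6,1.0):
        def parts(p):
            dirn=-ax*np.cos(p[0])+np.array([0,0,-1])*np.sin(p[0]); n=np.cross(dirn,yv)
            return [np.array([g+dirn*s+7*(yv*np.cos(a)+n*np.sin(a)) for s in(14,p[1]) for a in np.linspace(0,6.28,16)])]
        t=crop(m,d["uv"]); 
        cost=lambda p:((render(c,parts(p),np.array(d["uv"]))-t)**2).sum()/t.sum()
        r=minimize(cost,[th0,60],method="Nelder-Mead",options=dict(initial_simplex=[[th0,60],[th0+.2,60],[th0,52]]))
        if best is None or r.fun<best.fun: best=r
    print("dip of near end deg",np.degrees(best.x[0]).round(1),"near half length",best.x[1].round(1),best.fun.round(3))
E
python3 tilt.py
```

```text
grasp px [[455.4 238.3]] [ 502.1 -331.   152.7]
0.88 [444.6, 263.5] 310 low 437 280 left 432 275 right 454 251 top 451 244
dip of near end deg 57.9 near half length 80.5 0.183
```

```bash
cat > tilt2.py <<'E'
from h import *
from scipy.spatial.transform import Rotation as Ro
o=get_obs(); q=np.array(o["ee_rot"]); R=Ro.from_quat(q[[1,2,3,0]]).as_matrix()
g=np.array(o["tcp_pos"])+R[:,2]*157; yv=R[:,1]; ax=np.cross(yv,[0,0,1.]); ax*=np.sign(ax[0]); ax/=np.linalg.norm(ax)
V=[]
for n in("scene","top"):
    f=cams.grab_frame(n); c=cam(f); cv2.imwrite(f"pics/t_{n}.png",f["color"][:,:,::-1]); gp=proj(c,g[None])[0]
    for d in cams.silhouettes(f,"post")[:3]:
        v,u=np.nonzero(d["pixels"]); print(n,gp.round(),round(d["p"],2),np.round(d["uv"]),len(u),"u",u.min(),u.max(),"v",v.min(),v.max())
    ds=[d for d in cams.silhouettes(f,"post") if np.hypot(*(np.array(d["uv"])-gp))<60]
    if ds: V.append((c,ds[0]["pixels"],np.array(ds[0]["uv"])))
def parts(p,s0):
    dn=-ax*np.cos(p[0])-np.array([0,0,1])*np.sin(p[0]); n=np.cross(dn,yv)
    return [np.array([g+dn*s+7*(yv*np.cos(a)+n*np.sin(a)) for s in(s0,p[1]) for a in np.linspace(0,6.28,16)])]
for W in [V[:1],V[1:],V]:
    if not W: continue
    best=min((minimize(lambda p:sum(((render(c,parts(p,abs(p[2])),uv)-crop(m,uv))**2).sum()/m.sum() for c,m,uv in W),[t,60,15],method="Nelder-Mead",options=dict(initial_simplex=[[t,60,15],[t+.25,60,15],[t,50,15],[t,60,25]])) for t in(-.4,0,.3,.6,.9)),key=lambda r:r.fun)
    print("dip deg",np.degrees(best.x[0]).round(1),"near length",best.x[1:].round(1),"cost",best.fun.round(3))
E
python3 tilt2.py
```

```text
scene [455. 239.] 0.63 [444. 262.] 269 u 433 453 v 243 279
dip deg 56.3 near length [77.5 12.9] cost 0.159
dip deg 56.3 near length [77.5 12.9] cost 0.159
```

```bash
python3 -m handwheel '0 0.3 0 0 0 0;0 0.6 0 0 0 0;0 0.9 0 0 0 0;0 1 0 0 0 0;0 1 0 0 0 0' >/dev/null
python3 -m handwheel '0 0.3 0 0 0 0;0 0.6 0 0 0 0;0 0.9 0 0 0 0;0 1 0 0 0 0;0 1 0 0 0 0' >/dev/null
python3 -m handwheel '-0.1 0.3 0 0 0 0;-0.2 0.6 0 0 0 0;-0.2 0.9 0 0 0 0;-0.2 1 0 0 0 0;-0.2 1 0 0 0 0;-0.2 1 0 0 0 0'
python3 tilt2.py
python3 - <<'E'
import cv2
c=cv2.imread("pics/t_scene.png")[150:290,230:420]; cv2.imwrite("pics/p8.png",cv2.resize(c,None,fx=4,fy=4,interpolation=cv2.INTER_CUBIC))
E
```

```text
time: 33.3
tcp_pos: [482.8, -33.3, 308.8]
ee_rot: [0.001, 0.993, -0.122, 0.001]
wrist_force: [-0.1, 0.9, -1.0]
gripper_width: 9.9
finger_force: 100.1
scene [316. 200.] 0.59 [310. 221.] 165 u 300 315 v 208 233
top [340. 220.] 0.49 [336. 236.] 83 u 332 340 v 230 246
dip deg 58.7 near length [76.  20.4] cost 0.199
dip deg 56.0 near length [76.  43.8] cost 0.239
dip deg 57.4 near length [77.1 35.1] cost 0.666
```

View pics/p8.png

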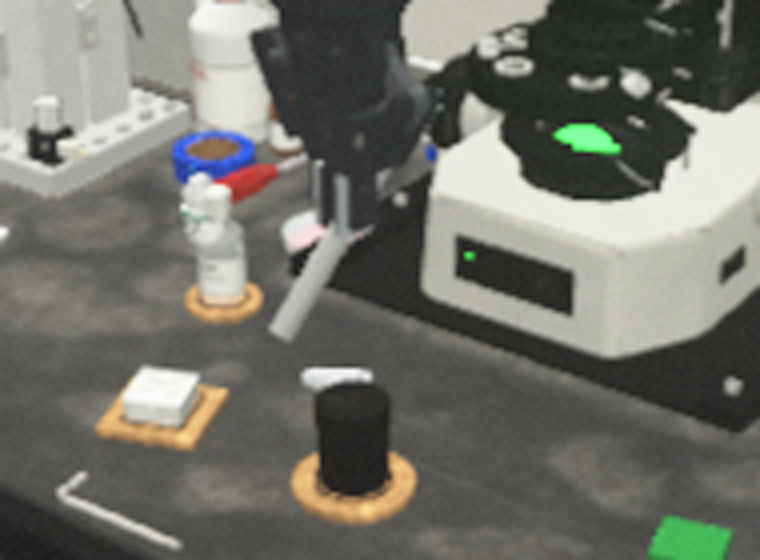

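```bash
cat > tilt3.py <<'E'
from h import *
from scipy.spatial.transform import Rotation as Ro
o=get_obs(); q=np.array(o["ee_rot"]); R=Ro.from_quat(q[[1,2,3,0]]).as_matrix(); print(o["gripper_width"],o["time"])
g0=np.array(o["tcp_pos"])+R[:,2]*154.7; yv=R[:,1]; ax=np.cross(yv,[0,0,1.]); ax*=np.sign(ax[0]); ax/=np.linalg.norm(ax)
V=[]
for n in("scene","top"):
    f=cams.grab_frame(n); c=cam(f); cv2.imwrite(f"pics/t_{n}.png",f["color"][:,:,::-1]); gp=proj(c,g0[None])[0]
    ds=[d for d in cams.silhouettes(f,"post") if np.hypot(*(np.array(d["uv"])-gp))<60]
    if ds: V.append((c,ds[0]["pixels"],np.array(ds[0]["uv"])))
print(len(V),"views")
def parts(p,s0):
    g=g0+R[:,2]*p[2]
    dn=-ax*np.cos(p[0])-np.array([0,0,1])*np.sin(p[0]); n=np.cross(dn,yv)
    return [np.array([g+dn*s+7*(yv*np.cos(a)+n*np.sin(a)) for s in(s0,p[1]) for a in np.linspace(0,6.28,16)])]
def cost(p): return sum(((render(c,parts(p,abs(p[3+i])),uv)-crop(m,uv))**2).sum()/m.sum() for i,(c,m,uv) in enumerate(V))
best=[]
for h in(0,8,16):
  for t in(.3,.7,1):
    x=np.array([t,65,h,15,40.])[:3+len(V)]; sim=np.vstack([x]+[x+e for e in np.diag([.2,-8,6,8,-10.][:len(x)])])
    best.append(minimize(cost,x,method="Nelder-Mead",options=dict(initial_simplex=sim,maxiter=600)))
for r in sorted(best,key=lambda r:r.fun)[:3]: print("dip",np.degrees(r.x[0]).round(1),"L,h,s0",r.x[1:].round(1),"cost",r.fun.round(3))
E
python3 tilt3.py
```

```text
10.253615160765133 33.6
2 views
dip 48.7 L,h,s0 [68.6 14.3  8.7 35.6] cost 0.277
dip 50.9 L,h,s0 [70.6 11.7 10.4 40.4] cost 0.278
dip 49.9 L,h,s0 [69.4 12.8  9.5 36.5] cost 0.28
```

The picture shows the rod held near the fingertips, its near end pointing down about 50° (crop (283,330)), with the pot, bottle and box well placed. I turn the tool so the low end points away from the robot. A lean of the wrist towards the robot, clear of the tower, will then level it.

```bash
python3 -m handwheel '0 0.2 0.1 0 0 0.19;0 0.4 0.2 0 0 0.38;0 0.6 0.3 0 0 0.57;0 0.69 0.3 0 0 0.76;0 0.69 0.3 0 0 0.95;0 0.69 0.3 0 0 0.95'
python3 -m handwheel '0 0.2 0 0 0 0.19;0 0.4 0 0 0 0.38;0 0.6 0 0 0 0.57;0 0.69 0 0 0 0.76;0 0.69 0 0 0 0.95;0 0.69 0 0 0 0.95'
python3 -m handwheel '0 0.2 0 0 0 0.19;0 0.4 0 0 0 0.38;0 0.6 0 0 0 0.57;0 0.69 0 0 0 0.76;0 0.69 0 0 0 0.95;0 0.69 0 0 0 0.95' >/dev/null
python3 -c "from bench import get_obs;print(get_obs()['qpos'])"
```

```text
time: 34.4
tcp_pos: [482.5, 37.9, 338.7]
ee_rot: [-0.0, 0.968, 0.25, 0.0]
wrist_force: [0.1, -0.3, -1.1]
gripper_width: 10.0
finger_force: 100.1
time: 35.0
tcp_pos: [482.6, 106.4, 338.4]
ee_rot: [-0.0, 0.812, 0.584, -0.0]
wrist_force: [0.3, -0.4, -0.0]
gripper_width: 10.1
finger_force: 100.1
[-0.8097415   0.30881807  0.45107703  1.96404912 -0.16909698  0.90549611
  0.14730552]
```

```bash
python3 -m handwheel '0 0.2 0 0 0 0.19;0 0.4 0 0 0 0.38;0 0.6 0 0 0 0.57;0 0.69 0 0 0 0.76;0 0.69 0 0 0 0.95;0 0.69 0 0 0 0.95' >/dev/null
python3 -m handwheel '0 0.2 0 0 0 0.19;0 0.4 0 0 0 0.38;0 0.6 0 0 0 0.57;0 0.69 0 0 0 0.76;0 0.69 0 0 0 0.95;0 0.69 0 0 0 0.95;0 0.69 0 0 0 0.95'
python3 -c "from bench import get_obs;print(get_obs()['qpos'])"; sed -i 's/ax\*=np.sign(ax\[0\])/ax*=-np.sign(ax[0])/' tilt3.py; python3 tilt3.py
```

```text
time: 36.9
tcp_pos: [482.9, 312.7, 338.3]
ee_rot: [-0.0, -0.166, 0.986, -0.0]
wrist_force: [-0.3, -0.9, -0.9]
gripper_width: 10.3
finger_force: 100.1
[-0.72999155  0.39176052  0.09256127  1.79975162 -0.04298871  0.95255861
  1.28570658]
10.331158946649554 36.9
1 views
dip 48.0 L,h,s0 [64.4 16.4 17.8] cost 0.558
dip 50.4 L,h,s0 [66.5 13.5 22.1] cost 0.561
dip 48.0 L,h,s0 [62.9 16.8 19.1] cost 0.561
```

```bash
python3 -m handwheel '0.015 0.008 0 0 0 0.02;0.015 0.008 0 0 0 0.02' >/dev/null
python3 -m handwheel '-0.2 -0.07 -0.02 0.057 -0.157 0;-0.39 -0.14 -0.06 0.114 -0.313 0;-0.59 -0.21 -0.13 0.171 -0.47 0;-0.79 -0.288 -0.226 0.228 -0.627 0;-0.79 -0.288 -0.226 0.228 -0.627 0;-0.79 -0.288 -0.226 0.228 -0.627 0'
python3 -m handwheel '0 0 -0.2 0 0 0;0 0 -0.4 0 0 0;0 0 -0.6 0 0 0;0 0 -0.8 0 0 0;0 0 -0.8 0 0 0'
python3 tilt3.py
python3 - <<'E'
import cv2,numpy as np
a=cv2.imread("pics/t_scene.png")[150:250,150:310]; b=cv2.imread("pics/t_top.png")[170:270,120:280]; cv2.imwrite("pics/p9.png",np.vstack([cv2.resize(x,None,fx=3,fy=3,interpolation=cv2.INTER_CUBIC) for x in(a,b)]))
E
```

```text
time: 37.9
tcp_pos: [403.5, 285.4, 315.4]
ee_rot: [0.255, -0.174, 0.95, 0.043]
wrist_force: [0.4, 0.3, -0.1]
gripper_width: 9.9
finger_force: 100.3
time: 38.4
tcp_pos: [406.9, 285.6, 242.7]
ee_rot: [0.257, -0.173, 0.95, 0.04]
wrist_force: [0.1, -0.5, -0.3]
gripper_width: 10.2
finger_force: 100.4
10.217726996434195 38.4
0 views
dip 17.2 L,h,s0 [65.  0.] cost 0.0
dip 40.1 L,h,s0 [65.  0.] cost 0.0
dip 57.3 L,h,s0 [65.  0.] cost 0.0
```

View pics/p9.png

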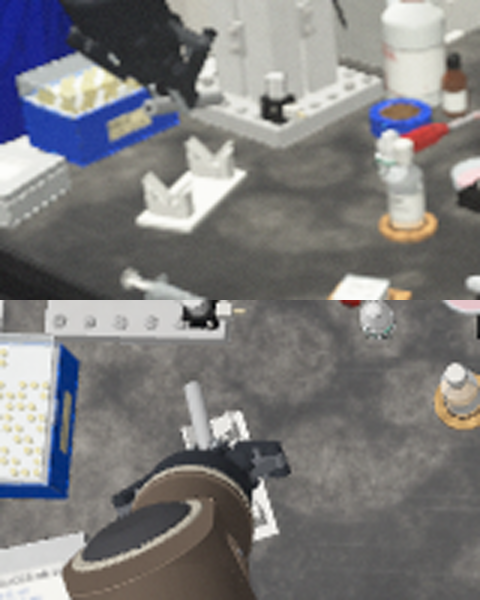

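```bash
python3 - <<'E'
from h import *
from scipy.spatial.transform import Rotation as Ro
o=get_obs(); q=np.array(o["ee_rot"]); R=Ro.from_quat(q[[1,2,3,0]]).as_matrix()
g=np.array(o["tcp_pos"])+R[:,2]*168.5; print("rod grip",g.round(1),"closing axis",R[:,1].round(3),"dir",R[:,2].round(3))
y=R[:,1]; ax=np.cross(y,[0,0,1]); ax*=np.sign(ax[0]); ax/=np.linalg.norm(ax); print("ax yaw",np.arctan2(ax[1],ax[0]))
C=[cam(cams.grab_frame(n)) for n in("scene","top")]
for d in(0,10,20,30):
    dn=ax*np.cos(np.radians(d))-np.array([0,0,np.sin(np.radians(d))])
    P=np.array([g+dn*66,g-dn*54])
    print(d,"scene crop",((proj(C[0],P)-[150,150])*3).round(),"top crop",((proj(C[1],P)-[120,170])*3+[0,300]).round())
E
```

```text
rod grip [486.6 312.7  97.4] closing axis [-0.349  0.937 -0.012] dir [ 0.474  0.165 -0.865]
ax yaw 0.3560289473097808
0 scene crop [[215.  70.]
 [148. 126.]] top crop [[182. 375.]
 [226. 518.]]
10 scene crop [[216.  83.]
 [147. 115.]] top crop [[186. 380.]
 [224. 514.]]
20 scene crop [[216.  95.]
 [146. 104.]] top crop [[191. 388.]
 [220. 509.]]
30 scene crop [[215. 108.]
 [147.  92.]] top crop [[195. 397.]
 [216. 501.]]
```

The picture agrees with a remaining dip of about 20°, and the rod lines up over the cradle. I lower it slowly with a softer grip, so the far V-rest turns it level.

```bash
python3 -m handwheel '0 0 -0.1 0 0 0;0 0 -0.2 0 0 0;0 0 -0.3 0 0 0;0 0 -0.38 0 0 0;0 0 -0.42 0 0 0;0 0 -0.42 0 0 0;0 0 -0.42 0 0 0' - 40
python3 -m handwheel '0 0 -0.02 0 0 0;0 0 -0.04 0 0 0;0 0 -0.06 0 0 0;0 0 -0.08 0 0 0;0 0 -0.1 0 0 0;0 0 -0.1 0 0 0'
python3 -m handwheel '0 0 -0.02 0 0 0;0 0 -0.04 0 0 0;0 0 -0.06 0 0 0;0 0 -0.06 0 0 0'
python3 - <<'E'
from h import *
f=[cams.grab_frame(n) for n in("scene","top")]
c=[f[0]["color"][170:250,160:280],f[1]["color"][180:260,140:260]]
cv2.imwrite("pics/p10.png",np.vstack([cv2.resize(x[:,:,::-1],None,fx=3.7,fy=3.7,interpolation=cv2.INTER_CUBIC) for x in c]))
E
```

```text
time: 39.4
tcp_pos: [406.1, 285.1, 201.3]
ee_rot: [0.257, -0.173, 0.95, 0.041]
wrist_force: [-0.3, -0.2, -0.7]
gripper_width: 10.5
finger_force: 100.4
time: 40.0
tcp_pos: [406.0, 286.2, 191.7]
ee_rot: [0.258, -0.174, 0.95, 0.042]
wrist_force: [-4.6, 0.0, 10.6]
gripper_width: 10.1
finger_force: 101.1
time: 40.4
tcp_pos: [406.7, 286.9, 186.1]
ee_rot: [0.259, -0.174, 0.949, 0.042]
wrist_force: [1.6, 4.6, 4.3]
gripper_width: 10.2
finger_force: 103.9
```

View pics/p10.png

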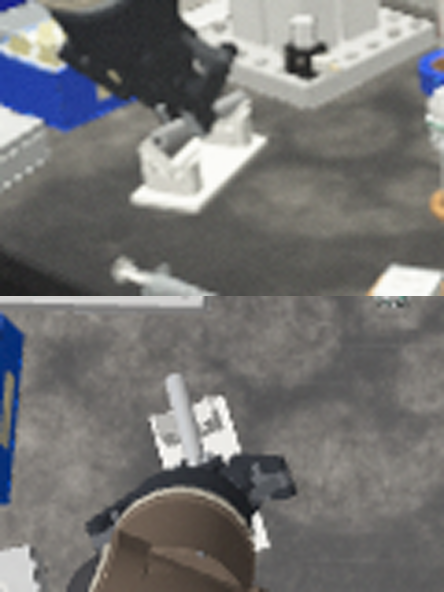

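The rod's far end lies in the far V (top crop (175,380)) and its near end is just above the near V. I carry on down with light grip.

```bash
python3 -m handwheel '0 0 -0.02 0 0 0;0 0 -0.03 0 0 0;0 0 -0.04 0 0 0;0 0 -0.05 0 0 0' 0 30
python3 -m handwheel '0 0 -0.01 0 0 0;0 0 -0.02 0 0 0;0 0 -0.03 0 0 0;0 0 -0.03 0 0 0' 0 30
```

```text
time: 40.9
tcp_pos: [406.1, 285.5, 180.4]
ee_rot: [0.257, -0.173, 0.95, 0.041]
wrist_force: [0.1, -0.4, -0.8]
gripper_width: 10.5
finger_force: 110.0
time: 41.3
tcp_pos: [405.8, 284.6, 176.9]
ee_rot: [0.257, -0.173, 0.95, 0.04]
wrist_force: [-3.5, -2.3, 6.1]
gripper_width: 10.5
finger_force: 110.5
```

```bash
python3 -m handwheel '0 0 0.01 0 0 0;0 0 0.01 0 0 0;0 0 0.01 0 0 0;0 0 0.01 0 0 0;0 0 0.01 0 0 0;0 0 0.01 0 0 0;0 0 0.01 0 0 0' 0.5
python3 -m handwheel '-0.1 -0.04 0.2 0 0 0;-0.2 -0.07 0.4 0 0 0;-0.4 -0.14 0.8 0 0 0;-0.4 -0.14 0.8 0 0 0;-0.4 -0.14 0.8 0 0 0'
python3 -m handwheel '-0.2 -0.07 0.3 0 0 0;-0.4 -0.14 0.6 0 0 0;-0.5 -0.2 0.9 0 0 0;-0.5 -0.2 0.9 0 0 0'
python3 - <<'E'
from h import *
f=[cams.grab_frame(n) for n in("scene","top")]; C=[cam(x) for x in f]
for x,n in zip(f,"st"): cv2.imwrite(f"pics/q_{n}.png",x["color"][:,:,::-1])
V=[]
for x,c,uv in zip(f,C,((214,208),(196,229))):
    for q in("post","cradle"):
        for d in cams.silhouettes(x,q)[:2]: print(q,round(d["p"],2),np.round(d["uv"]),int(d["pixels"].sum()))
    d=find(x,"post",uv,25)
    if d: V.append((c,d["pixels"],np.array(d["uv"])))
if V:
    for fr in ((0,1,2,3),): print(fit("post",V,[489,316,.35,32],fr if len(V)>1 else (0,1,2)))
    for v in V: print("solo",fit("post",[v],[489,316,.35,32],(0,1,2)))
c=[f[0]["color"][170:250,160:280],f[1]["color"][180:260,140:260]]
cv2.imwrite("pics/p11.png",np.vstack([cv2.resize(x[:,:,::-1],None,fx=3.7,fy=3.7,interpolation=cv2.INTER_CUBIC) for x in c]))
E
```

```text
time: 42.0
tcp_pos: [405.7, 285.0, 177.8]
ee_rot: [0.257, -0.173, 0.95, 0.041]
wrist_force: [-1.3, 0.2, -0.4]
gripper_width: 43.0
finger_force: 0.0
time: 42.5
tcp_pos: [365.0, 271.2, 259.1]
ee_rot: [0.257, -0.173, 0.95, 0.041]
wrist_force: [0.5, -0.2, -0.3]
gripper_width: 42.9
finger_force: 0.0
time: 42.9
tcp_pos: [315.2, 251.0, 351.3]
ee_rot: [0.259, -0.173, 0.949, 0.043]
wrist_force: [0.9, 1.6, -1.1]
gripper_width: 43.0
finger_force: 0.0
post 0.67 [215. 201.] 156
cradle 0.92 [218. 213.] 557
post 0.72 [192. 222.] 239
cradle 0.86 [196. 226.] 522
cradle 0.3 [459. 230.] 599
(array([5.04208980e+02, 3.21144419e+02, 3.51861995e-01, 3.38271304e+01]), np.float64(0.030911719420285772))
solo (array([5.06820112e+02, 3.24122282e+02, 3.71295821e-01, 3.20000000e+01]), np.float64(0.015047439402101221))
solo (array([5.05231697e+02, 3.21451666e+02, 3.46114117e-01, 3.20000000e+01]), np.float64(0.04262052793473851))
```

View pics/p11.png

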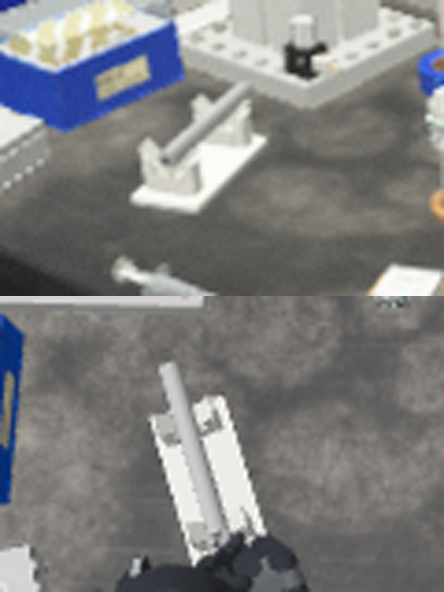

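The rod lies level in both V-rests (top crop from (168,368) to (220,530)) but about 17 mm too far along. I right the tool, regrip lightly and slide it back along the rests.

```bash
python3 -m handwheel '0.2 0.07 0.09 -0.057 0.157 0;0.4 0.14 0.16 -0.114 0.313 0;0.59 0.21 0.2 -0.171 0.47 0;0.79 0.288 0.226 -0.228 0.627 0;0.79 0.288 0.226 -0.228 0.627 0;0.79 0.288 0.226 -0.228 0.627 0' >/dev/null
python3 -m handwheel '0.3 0.12 -0.2 0 0 0;0.6 0.24 -0.4 0 0 0;0.9 0.36 -0.6 0 0 0;1 0.38 -0.7 0 0 0;1 0.38 -0.7 0 0 0;1 0.38 -0.7 0 0 0;1 0.38 -0.7 0 0 0'
python3 -c "from bench import get_obs;print(get_obs()['qpos'])"
```

```text
time: 44.6
tcp_pos: [493.8, 317.7, 301.3]
ee_rot: [0.002, -0.18, 0.984, -0.002]
wrist_force: [-0.6, -0.4, 0.4]
gripper_width: 42.5
finger_force: 0.0
[-0.75470555  0.45379736  0.13130184  1.80677891 -0.0666826   0.8847061
  1.33927592]
```

```bash
python3 -m handwheel '0.03 0.01 -0.3 0 0 0;0.03 0.01 -0.6 0 0 0;0.03 0.01 -0.85 0 0 0;0.03 0.01 -1 0 0 0;0.03 0.01 -1 0 0 0;0.03 0.01 -1 0 0 0' >/dev/null
python3 -m handwheel '0 0 -0.06 0 0 0;0 0 -0.06 0 0 0;0 0 -0.06 0 0 0'
python3 -m handwheel '0 0 0 0 0 0;0 0 0 0 0 0;0 0 0 0 0 0;0 0 0 0 0 0;0 0 0 0 0 0;0 0 0 0 0 0;0 0 0 0 0 0;0 0 0 0 0 0' 0 25
python3 -m handwheel '-0.03 -0.011 0 0 0 0;-0.06 -0.022 0 0 0 0;-0.1 -0.036 0 0 0 0;-0.13 -0.048 0 0 0 0;-0.16 -0.059 0 0 0 0;-0.16 -0.059 0 0 0 0;-0.16 -0.059 0 0 0 0'
```

```text
time: 45.5
tcp_pos: [497.9, 318.9, 195.0]
ee_rot: [0.002, -0.18, 0.984, -0.002]
wrist_force: [-0.7, 0.8, 1.0]
gripper_width: 42.8
finger_force: 0.0
time: 46.3
tcp_pos: [497.5, 319.9, 194.8]
ee_rot: [0.002, -0.18, 0.984, -0.002]
wrist_force: [-1.8, 4.3, 4.7]
gripper_width: 12.5
finger_force: 27.2
time: 47.0
tcp_pos: [482.4, 313.8, 195.3]
ee_rot: [0.003, -0.18, 0.984, -0.002]
wrist_force: [1.1, 5.1, 7.1]
gripper_width: 12.8
finger_force: 27.4
```

Release, withdraw, and check everything.

```bash
python3 -m handwheel '0 0 0 0 0 0;0 0 0 0 0 0;0 0 0 0 0 0;0 0 0 0 0 0;0 0 0 0 0 0;0 0 0 0 0 0' 0.5
python3 -m handwheel '0 0 0.3 0 0 0;0 0 0.7 0 0 0;0 0 1 0 0 0;0 0 1 0 0 0;0 0 1 0 0 0' >/dev/null
python3 -m handwheel '-0.3 0.1 0.3 0 0 0;-0.6 0.2 0.6 0 0 0;-0.9 0.3 0.6 0 0 0;-1 0.3 0.6 0 0 0;-1 0.3 0.6 0 0 0' >/dev/null
python3 -m handwheel '-0.2 0.3 0 0 0 0;-0.3 0.6 0 0 0 0;-0.3 0.9 0 0 0 0;-0.3 1 0 0 0 0;-0.3 1 0 0 0 0' >/dev/null
python3 -m handwheel '-0.2 0.3 0 0 0 0;-0.3 0.6 0 0 0 0;-0.3 0.9 0 0 0 0;-0.3 1 0 0 0 0;-0.3 1 0 0 0 0'
cat > m2.py <<'E'
from h import *
f=[cams.grab_frame(n) for n in("scene","top")]; C=[cam(x) for x in f]
for x,n in zip(f,"st"): cv2.imwrite(f"pics/r_{n}.png",x["color"][:,:,::-1])
for q,p in (("post",[489,316,.35,32]),("cradle",[489,316,.35,0]),("pot",[448,-62,0,6]),("pad_large",[448,-62,0,0]),("bottle",[562,128,0,6]),("pad_small",[562,128,0,0]),("coverslips",[441,69,.37,6]),("pad_square",[441,69,.37,0])):
    V=[]
    for x,c in zip(f,C):
        d=find(x,q,proj(c,np.array([[p[0],p[1],p[3]+8]]))[0],14)
        if d: V.append((c,d["pixels"],np.array(d["uv"])))
    print(q,[fit(q,[v],p,(0,1,2) if q in("post","cradle","coverslips","pad_square") else (0,1))[0][:3].round(2) for v in V], fit(q,V,p)[0].round(2) if len(V)>1 else "")
E
python3 m2.py
```

```text
time: 47.6
tcp_pos: [481.7, 312.8, 194.3]
ee_rot: [0.001, -0.18, 0.984, -0.003]
wrist_force: [-0.9, -0.1, -0.3]
gripper_width: 42.3
finger_force: 0.0
time: 49.6
tcp_pos: [322.6, 542.5, 353.5]
ee_rot: [0.001, -0.18, 0.984, -0.003]
wrist_force: [-0.2, -0.3, -0.9]
gripper_width: 42.8
finger_force: 0.0
post [array([4.9163e+02, 3.1847e+02, 3.4000e-01]), array([4.8752e+02, 3.1513e+02, 3.6000e-01])] [4.8749e+02 3.1471e+02 3.6000e-01 3.4440e+01]
cradle [array([4.9049e+02, 3.1428e+02, 3.7000e-01]), array([4.8868e+02, 3.1585e+02, 3.5000e-01])] [ 4.9040e+02  3.1621e+02  3.6000e-01 -1.5900e+00]
pot [array([450.38, -61.28,   0.  ]), array([448.76, -62.94,   0.  ])] [ 4.4823e+02 -6.2870e+01  8.0000e-02  7.4100e+00]
pad_large [array([448.26, -63.16,   0.  ]), array([444.16, -62.96,   0.  ])] [ 4.4571e+02 -6.3640e+01  2.1000e-01 -3.3000e-01]
bottle [array([563.51, 129.5 ,   0.  ]), array([560.52, 127.13,   0.  ])] [5.6022e+02 1.2701e+02 2.5000e-01 7.4400e+00]
pad_small [array([558.7 , 125.08,   0.  ]), array([556.64, 124.8 ,   0.  ])] [5.5708e+02 1.2448e+02 4.1000e-01 2.0000e-01]
coverslips [array([442.4 ,  70.13,   0.54]), array([4.3955e+02, 6.9530e+01, 3.6000e-01])] [440.06  68.68   0.46   6.93]
pad_square [array([4.3995e+02, 6.8980e+01, 3.6000e-01])]
```

```bash
python3 -m handwheel '0 0 0 0 0 0;0 0 0 0 0 0;0 0 0 0 0 0'; python3 -c "from bench import job;print(job.finish_job())"
```

```text
time: 50.8
tcp_pos: [321.7, 542.9, 354.4]
ee_rot: [0.001, -0.18, 0.984, -0.003]
wrist_force: [0.1, -0.3, 0.1]
gripper_width: 42.4
finger_force: 0.0
the job is handed in; nothing more can be done
None
```

The job is handed in at 50.8 s: by the last camera fit the pot, bottle and coverslip box stand within about 3 mm of their pad centres and the post lies in both V-rests about 3 mm from the cradle's middle, but the box's squareness is less sure (one view put it within 1° of square, the other about 10° off; limit 15°) and no verdict came back.

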